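Close the cup steriliser and run it with its push-pull knob

TASK

The tea cups are already loaded in the steriliser: swing its lid fully shut first, then pull the knob on top of the control pod up to its outer detent and let go, leaving it switched on and untouched for about two seconds. Then push the knob fully home again to switch off, with the lid still shut, the cups upright inside and the other things on the shelf left where they are.

Things in the scene. Friction and masses are not known exactly. Their poses are not given: they have to be found in the camera images.
- steriliser: White plastic cup steriliser, fixed to the shelf. Origin at shelf level; x axis points to its back (hinge side), y to its left (knob side), z up. Open-topped chamber 150 mm (x) by 220 mm (y) by 100 mm high, centred at x 0, y -50 mm, walls 6 mm. Attached to the chamber's left side is a lower control pod 150 mm (x) by 120 mm (y), 60 mm high, centred at x 0, y +120 mm; the knob stands on its top at x 0, y +125 mm.
- lid_hinge (a point): Fixed point at the middle of the lid's hinge line, on the top of the chamber's back wall (steriliser frame x 75, y -50, z 100 mm). The hinge line runs along the steriliser's y axis.
- lid_edge (a point): Point on the lid's outer face at the middle of its free edge, 150 mm from the hinge line. The lid is a grey plastic plate 150 by 220 mm, 10 mm thick (its inner face passes through the hinge line), 220 g, with a tab 70 mm wide sticking out 13 mm beyond the free edge.
- lid (a joint): Lid angle in rad: 0 shut flat on the chamber, 1.57 upright, up to 1.85 leaning back. Starts open. The hinge is stiff with friction (0.26 N m): the lid stays at any angle and must be pushed all the way down; about 1 to 4 N at 130 mm from the hinge moves it.
- knob_top (a point): Centre of the top face of the push-pull knob, a black plastic upright cylinder 50 mm in diameter and 34 mm tall on a steel stem. It slides straight up and down. Knob home: top face 100 mm above the shelf, underside 6 mm above the pod. The chamber wall is 40 mm from the knob's side in the steriliser's -y direction; the pod's top is clear 50 mm beyond the knob to front and back.
- knob (a joint): Knob travel in m: 0 pushed home (off), 0.022 pulled out to its detent (on). It is snap-acting: it takes about 7 N to start it either way, and past the half-way point it snaps by itself to the other end and stays there.
- cup_a_center (a point): Centre (half-way up) of a white ceramic tea cup without handle, 66 mm across, 55 mm high, standing loose in the chamber; z is its axis.
- cup_b_center (a point): Centre of a second, equal tea cup standing beside it in the chamber.
- tin: Bystander: red square mooncake tin 176 by 176 mm, 68 mm high, origin under its centre.
- canister: Bystander: steel tea canister 94 mm across, 135 mm high, origin under its centre.
- lantern: Bystander: white plastic lantern folded flat, disc 170 mm across, 36 mm high plus a low wire handle, origin under its centre.
Things that resemble listed ones, but are neither listed nor needed, are in the scene too. Leave any black or yellow look-alike of the part that bears cup_a_center alone. What is shaped like the part that bears cup_b_center but purple is not meant.

How it is judged:
By the outcome, as a careful person would: the job done as asked, in the order asked, and still so for the second after the job is handed in, with the robot touching nothing.
It also fails if it takes over 48 s, if anything falls off the work surface, if the arm or the gripper's body presses on something with over 40 N, if the wrist force passes 120 N, or if a joint passes its speed limit or range.

ROBOT

A 6-joint arm with a two-finger parallel gripper is mounted at the origin on the work surface. World frame = base frame: x ahead of the robot, y to its left, z up, the work surface at z = 0. Lengths are in mm, angles in rad, forces in N, time in s.
With the tool pointing down it reaches from about 275 to 1000 mm from the base axis. Payload 8.4 kg.
Tool frame: the origin (TCP) lies at the very end of the fingers, on their centre line; the grasp point (between the pads) lies 19 mm behind it; z points along the fingers, y is the direction in which the jaws open and shut (so a half turn about z gives the same grasp; the last joint's range is limited). The gripper opens to 85 mm and grips with 20 to 120 N. Pads are 22 mm wide; open, the fingers measure 114 mm over their backs; the gripper's body (76 mm by 85 mm) begins 54 mm behind the grasp point. The pads swing forward as they close: fully open they stand 13 mm farther back than shut.
Start: joints at [-1.248, 0.353, 1.633, -0, 1.155, -0.002], TCP at [199.448, -592.325, 231.281] pointing down, gripper open.
Joint ranges: [-2.63, 2.63], [-0.92, 2.1], [0.06, 2.66], [-1.3, 4.44], [0, 2.69], [-3.02, 3.02]. Speed limits (rad/s): [2.22, 2.22, 2.79, 3.14, 3.14, 3.14].

INTERFACE

Orientations are given as [roll, pitch, yaw] about the fixed x, y, z axes, in that order (R = Rz(yaw) Ry(pitch) Rx(roll)).
In Python, from rig import readout, grab_frame, calibration, r gives the robot as it stands. The module is installed in compiled form; this text tells all that it offers.
- The arm moves only by the tool play_rows, never from a script. Its argument "rows" is a list of rows, each a list of 3 entries, a list of its own where there are three numbers: the closure in counts, from 0 (fully open) to 255 (shut), then the shift along the tool's x, y, z in cm, then the turn, a rotation vector about the tool's x, y, z in rad. In form: [[gripper, [dx, dy, dz], [rx, ry, rz]], ...]. A call has 1 to 12 rows; each row is the pose to reach, as a shift and turn from the pose commanded when the call began, along the tool's axes at that moment; what a row does not reach only later rows make up. A row lasts 1/12 s, in which the tool goes at most 41.7 mm and 7.16 degrees, less where a joint would pass 70% of its speed; a pose out of reach is approached as far as the arm can. A call with a gripper value outside its range is refused whole. The fingers move at their own pace and stop on an object; "squeeze" is the grip in N (left out, the last holds). Time passes only in rows, so rows that repeat a pose let the fingers close. It gives the time, the measured TCP pose, the force and the opening at its end, in the units of the state.
- readout.sense(): the state, without advancing time (a new reading comes with each control period).
- grab_frame(name): name is "side" or "top" or "wrist"; returns (picture, depth): 400x640x3 uint8, red, green, blue; 400x640 float32, mm along the optical axis (not along the pixel's ray), 0 where there is no reading.
- calibration(name): a dict with "vfov" (degrees; the focal length in pixels is half the picture's height over the tangent of half this angle, whatever the lens; pixels are square), "cx", "cy" (the principal point, pixels), "k1" (the pictures are not rectified: a ray, as slopes to the right and down, at radius r is drawn at 1 + k1 r^2 times it, then the intrinsics apply), "cam_to_world" (4x4, takes a point from camera to world coordinates). Camera axes: x right, y down, z forward; pixel columns grow to the right and rows downward; lengths in mm; the calibration is good to about 2 mm. A picture is of the moment at which its call begins: read the wrist's pose just before it. calibration takes no time and is no camera call; for the wrist camera it gives the pose at the moment of the call.
- r.sign_off(): hands the job in, once; it reports no verdict.
The state is a dict: "clock": time; "qpos": joint angles; "qvel": joint speeds; "joint_efforts": joint torques, N m; "eef_pos": TCP position; "tcp_rot": TCP orientation; "contact_force": force on the tool from outside, world axes, zero at the start; "wrist_torque": the same for the moment, N m; "opening": opening from 0.0 (shut) to 1.0 (fully open).
Only numpy, scipy, OpenCV 4.12 (cv2) and the standard library are available. Lean on these libraries where they do the work, as an engineer would, in place of code of your own. Each camera call takes 0.05 s, during which the arm holds its last target.

## Working session

There is one attempt and no reset: what is moved stays moved. The work goes in short steps, Python scripts to look and compute and a tool call to move; the robot and the scene stay as the last step left them, time stands still between calls to the robot, and variables do not carry over. Pictures are saved under pics/ and viewed, and the job is handed in when it is done.

Besides the shell and the picture viewer there is one more tool, called after "Request:" in YAML: its name, and indented under it one key for each argument. play_rows: Moves the arm, as the interface text tells. Its arguments: {"type":"object","properties":{"rows":{"type":"array"},"squeeze":{"type":"number"}},"required":["rows"]}

```bash
mkdir -p pics; python3 - <<'E'
from rig import readout, grab_frame, calibration, r
import numpy as np, cv2
print(readout.sense())
for n in ("side","top"):
    p,d=grab_frame(n); c=calibration(n); print(n,c)
    cv2.imwrite(f"pics/{n}0.png",p[:,:,::-1]); np.save(f"pics/{n}0.npy",d); np.save(f"pics/{n}0p.npy",p)
E
```

```text
{'clock': 0.0, 'qpos': array([-1.24837860e+00,  3.53688714e-01,  1.63414500e+00, -7.80349898e-06,
        1.15517223e+00, -2.41901319e-03]), 'qvel': array([ 0.00091914, -0.00113212, -0.00074545, -0.00170526, -0.00173142,
       -0.00062098]), 'joint_efforts': array([-1.08431213e-03, -6.05242109e+01, -3.42070198e+01, -6.65520179e-05,
        9.12227231e-03, -5.62369632e-05]), 'eef_pos': array([ 199.30697316, -591.86762976,  230.53168574]), 'tcp_rot': array([-3.14017935e+00,  3.71589795e-06,  3.24839900e-01]), 'contact_force': array([-0.30844918,  0.02162727,  0.32519316]), 'wrist_torque': array([-0.00261756,  0.01538713,  0.00468845]), 'opening': 0.9975195860868672}
side {'vfov': 53.97235257306953, 'cx': 314.83781195093366, 'cy': 197.29841458342315, 'k1': 0.008707398783418821, 'cam_to_world': array([[-8.26100555e-01, -4.04103141e-01,  3.92757591e-01,
         2.96858539e+01],
       [-5.63250751e-01,  6.13763959e-01, -5.53210986e-01,
         7.28079247e+02],
       [-1.75061565e-02, -6.78228910e-01, -7.34642144e-01,
         1.04273441e+03],
       [ 0.00000000e+00,  0.00000000e+00,  0.00000000e+00,
         1.00000000e+00]])}
top {'vfov': 46.79807376669541, 'cx': 320.29346637262813, 'cy': 202.4464335103244, 'k1': -0.019772560024594966, 'cam_to_world': array([[-1.08252631e-02, -9.95111016e-01,  9.81676077e-02,
         4.00279123e+02],
       [-9.99941234e-01,  1.07154955e-02, -1.64534221e-03,
         7.82634874e+00],
       [ 5.85383596e-04, -9.81796501e-02, -9.95168535e-01,
         1.50127456e+03],
       [ 0.00000000e+00,  0.00000000e+00,  0.00000000e+00,
         1.00000000e+00]])}
```

View pics/side0.png

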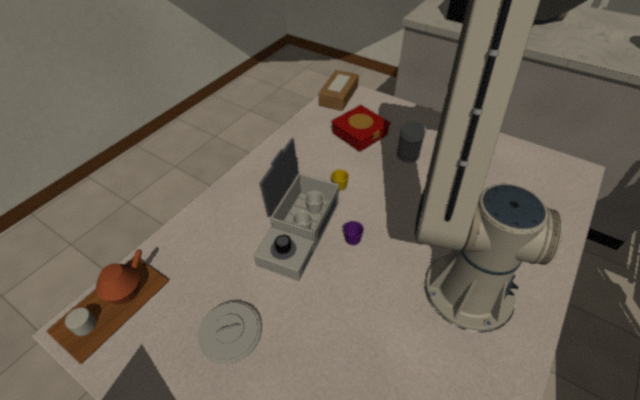

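View pics/top0.png

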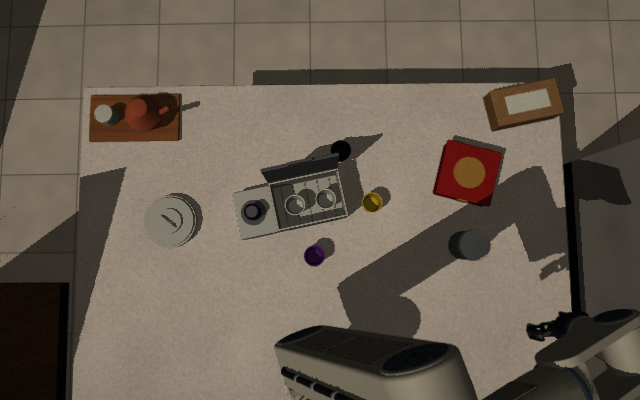

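The side view shows the lid open at (282,178) and the knob at (283,243). In the top view the knob is at (253,212), the chamber is around (310,200), and the lid's top edge is at (300,165). The look-alike cups are black (342,150), yellow (372,202) and purple (314,256). Next I'll measure the steriliser.

```bash
cat > h.py <<'E'
import numpy as np, cv2
from rig import readout, grab_frame, calibration
def K(c):
    f=200/np.tan(np.radians(c['vfov']/2)); return np.array([[f,0,c['cx']],[0,f,c['cy']],[0,0,1.]])
def slopes(c,uv):
    uv=np.asarray(uv,float).reshape(-1,1,2)
    return cv2.undistortPoints(uv,K(c),np.array([c['k1'],0,0,0,0.])).reshape(-1,2)
def todepth(c,uv,d):
    s=slopes(c,uv); d=np.asarray(d).reshape(-1,1)
    P=np.c_[s*d,d]; T=c['cam_to_world']; return P@T[:3,:3].T+T[:3,3]
def toplane(c,uv,z):
    s=slopes(c,uv); T=c['cam_to_world']; D=np.c_[s,np.ones(len(s))]@T[:3,:3].T; o=T[:3,3]
    return o+D*((z-o[2])/D[:,2:3])
def cloud(c,d):
    v,u=np.mgrid[0:400,0:640]; return todepth(c,np.c_[u.ravel(),v.ravel()],d.ravel()).reshape(400,640,3)
E
python3 - <<'E'
from h import *
c=calibration('top'); d=np.load('pics/top0.npy'); p=np.load('pics/top0p.npy')
P=cloud(c,d)
z=P[...,2]; m=np.zeros((400,640),bool); m[140:260,225:360]=1
print("table z",np.median(z[270:300,180:220]))
def show(mask,name):
    n,l,s,ce=cv2.connectedComponentsWithStats((mask).astype(np.uint8))
    for i in range(1,n):
        if s[i,4]>15:
            Q=P[l==i]; r=cv2.minAreaRect(Q[:,:2].astype(np.float32)); print(name,ce[i].round(1),s[i,4],'mean',Q.mean(0).round(1),'rect',np.round(r[0],1),np.round(r[1],1),round(r[2],2))
show(m&(z>50)&(z<70),'pod'); show(m&(z>90)&(z<108),'100'); show(m&(z>115),'lid')
show(m&(z>50)&(z<400),'all>50')
lid=P[m&(z>130)]
print('lid z range',lid[:,2].min(),lid[:,2].max())
x=cv2.resize(p[130:270,220:400],None,fx=4,fy=4,interpolation=cv2.INTER_CUBIC); cv2.imwrite('pics/topz.png',x[:,:,::-1])
cs=calibration('side');ds=np.load('pics/side0.npy'); Ps=cloud(cs,ds); np.save('pics/Ps.npy',Ps)
ps=np.load('pics/side0p.npy')
x=cv2.resize(ps[130:290,240:370],None,fx=3.7,fy=3.7,interpolation=cv2.INTER_CUBIC); cv2.imwrite('pics/sidez.png',x[:,:,::-1])
E
```

```text
table z -0.11426949657766272
pod [342.9 143. ] 36 mean [732.7 -68.7  54.6] rect [730.2 -67.9] [57.5 21.6] 69.46
pod [345.4 156.9] 20 mean [687.5 -75.7  54.8] rect [687.6 -75.9] [10.5 41.8] 32.28
pod [323.5 174.6] 18 mean [630.4  -5.6  60.4] rect [630.7  -5.4] [ 1.9 54.8] 11.24
pod [292.  181.4] 41 mean [610.   93.6  60. ] rect [610.2  93.8] [  2.7 109.2] 12.25
pod [255.  212.4] 1548 mean [513.6 210.1  60.1] rect [515.3 208.8] [150.7 123.3] 12.18
pod [325.7 197.7] 95 mean [557.4 -11.7  59.7] rect [554.8  -9.5] [62.9 60.7] 88.66
pod [294.3 204. ] 98 mean [538.7  86.9  59.3] rect [536.7  84.8] [60.4 63.1] 1.22
pod [314.  251.1] 58 mean [391.   26.6  54.9] rect [388.2  26.7] [62.3 43.3] 89.35
100 [307.  197.1] 546 mean [555.6  45.9  99.2] rect [550.5  44. ] [152.  220.3] 11.73
100 [251.8 211.3] 211 mean [513.6 214.3  99.6] rect [513.1 214.6] [48.7 46.4] 89.02
lid [300.5 167. ] 1109 mean [629.1  60.7 207.5] rect [551.2  78.4] [202.6 264.6] 77.64
all>50 [342.9 143. ] 36 mean [732.7 -68.7  54.6] rect [730.2 -67.9] [57.5 21.6] 69.46
all>50 [280.5 194.9] 3759 mean [559.4 127.6 111.2] rect [573.2  82.9] [215.5 393.3] 11.86
all>50 [325.7 197.7] 95 mean [557.4 -11.7  59.7] rect [554.8  -9.5] [62.9 60.7] 88.66
all>50 [294.3 204. ] 98 mean [538.7  86.9  59.3] rect [536.7  84.8] [60.4 63.1] 1.22
all>50 [314.  251.1] 58 mean [391.   26.6  54.9] rect [388.2  26.7] [62.3 43.3] 89.35
lid z range 130.26512744704746 1501.2745570910351
```

View pics/topz.png

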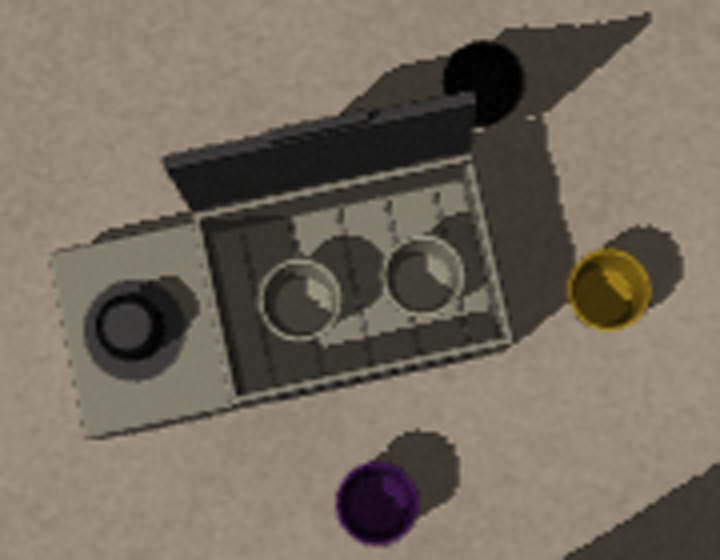

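View pics/sidez.png

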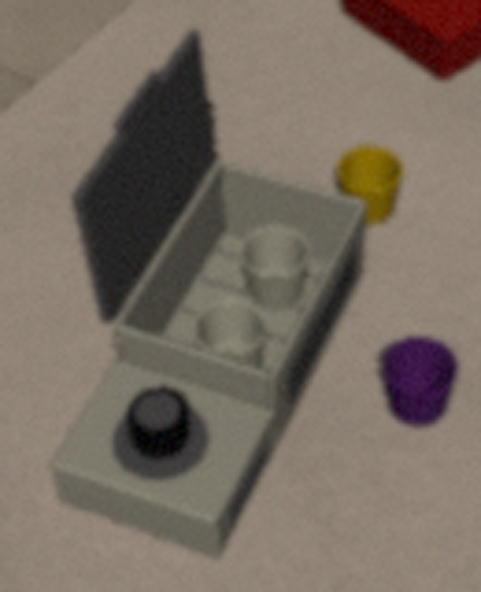

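```bash
python3 - <<'E'
from h import *
o=np.array([540.2,92.,0]); a=0.2095
R=np.array([[np.cos(a),-np.sin(a),0],[np.sin(a),np.cos(a),0],[0,0,1]])
c=calibration('top'); 
for n,P in (('top',cloud(c,np.load('pics/top0.npy'))),('side',np.load('pics/Ps.npy'))):
    Q=(P.reshape(-1,3)-o)@R
    L=Q[(Q[:,2]>115)&(Q[:,2]<290)&(abs(Q[:,1]+50)<112)&(Q[:,0]>30)&(Q[:,0]<180)]
    for y0,y1 in((-160,60),(-90,-10)):
        M=L[(L[:,1]>y0)&(L[:,1]<y1)]
        print(n,len(M),M.min(0).round(),M.max(0).round())
    for z in range(120,280,20):
        M=L[abs(L[:,2]-z)<6]; 
        if len(M): print(z,np.median(M[:,0]).round(1),len(M),M[:,1].min().round(),M[:,1].max().round())
E
```

```text
top 1105 [  74. -159.  115.] [ 94.  60. 268.]
top 418 [ 74. -90. 115.] [ 93. -10. 268.]
120 75.4 64 -157.0 59.0
140 76.6 72 -157.0 60.0
160 77.8 72 -156.0 59.0
180 79.0 79 -159.0 57.0
200 80.2 73 -156.0 57.0
220 81.3 77 -158.0 57.0
240 82.6 108 -157.0 54.0
260 87.5 89 -157.0 43.0
side 1398 [  77. -160.  115.] [ 97.  60. 265.]
side 539 [ 77. -90. 115.] [ 96. -10. 265.]
120 79.2 103 -157.0 62.0
140 80.7 100 -153.0 61.0
160 81.7 105 -159.0 62.0
180 82.7 114 -155.0 61.0
200 83.9 121 -155.0 61.0
220 84.9 116 -160.0 61.0
240 86.0 126 -156.0 62.0
260 90.1 61 -83.0 -13.0
```

```bash
cat >> h.py <<'E'
from scipy.spatial.transform import Rotation as Ro
O=np.array([540.2,92.,0]); A=0.2095
RS=Ro.from_euler('z',A)
def ster(p): return RS.apply(p)+O
def inster(w): return RS.inv().apply(np.asarray(w)-O)
def delta(targets, yaw, pos=None, rot=None):
    s=readout.sense(); pos=s['eef_pos'] if pos is None else np.array(pos); rot=s['tcp_rot'] if rot is None else rot
    R0=Ro.from_euler('xyz',rot); R1=Ro.from_euler('xyz',[np.pi,0,yaw])
    for t in targets:
        print(np.array(t).round(0),'cm',(R0.inv().apply(ster(np.array(t,float))-pos)/10).round(2),'rv',(R0.inv()*R1).as_rotvec().round(3), 'world',ster(np.array(t,float)).round(0))
E
python3 - <<'E'
from h import *
delta([[120,-50,330],[120,-50,225]],A+np.pi/2)
print(inster([680,-76,0]))
E
```

```text
[120 -50 330] cm [ 65.48 -47.6   -9.88] rv [-1.000e-03 -1.000e-03 -1.455e+00] world [668.  68. 330.]
[120 -50 225] cm [ 65.48 -47.59   0.62] rv [-1.000e-03 -1.000e-03 -1.455e+00] world [668.  68. 225.]
[ 101.80417193 -193.40100976    0.        ]
```

Request:
play_rows:
  rows:
    - [255,[0,0,-9.9],[0,0,0]]
    - [255,[0,0,-9.9],[0,0,0]]
    - [255,[0,0,-9.9],[0,0,0]]
    - [255,[65.5,-47.6,-9.9],[0,0,-1.455]]
    - [255,[65.5,-47.6,-9.9],[0,0,-1.455]]
    - [255,[65.5,-47.6,-9.9],[0,0,-1.455]]
    - [255,[65.5,-47.6,-9.9],[0,0,-1.455]]
    - [255,[65.5,-47.6,-9.9],[0,0,-1.455]]
    - [255,[65.5,-47.6,-9.9],[0,0,-1.455]]
    - [255,[65.5,-47.6,-9.9],[0,0,-1.455]]
    - [255,[65.5,-47.6,-9.9],[0,0,-1.455]]
    - [255,[65.5,-47.6,-9.9],[0,0,-1.455]]
  squeeze: 40

```text
clock: 1.1
eef_pos: [417.1, -284.7, 330.2]
tcp_rot: [-3.141, -0.0, 1.456]
contact_force: [0.5, -0.8, 0.9]
opening: 0.001
```

```bash
python3 - <<'E'
from h import *
print(readout.sense())
delta([[120,-50,330],[120,-50,225]],A+np.pi/2)
E
```

```text
{'clock': 1.1, 'qpos': array([-6.01794907e-01,  7.74840834e-02,  1.76175195e+00,  2.59687543e-05,
        1.30248726e+00, -4.86725655e-01]), 'qvel': array([ 9.90523928e-01, -1.07552829e-02,  1.09071720e-02,  2.06478085e-04,
       -7.18293641e-03, -5.06303704e-01]), 'joint_efforts': array([-8.13448012e+00, -4.46158719e+01, -3.56408858e+01, -1.52214174e-02,
        3.34670367e-01,  8.22542422e-01]), 'eef_pos': array([ 417.14527821, -284.65488028,  330.1887278 ]), 'tcp_rot': array([-3.14148890e+00, -8.32352554e-05,  1.45572018e+00]), 'contact_force': array([ 0.5439939 , -0.75699978,  0.86990282]), 'wrist_torque': array([ 0.01706247, -0.02852601,  0.05171255]), 'opening': 0.001265354913147188}
[120 -50 330] cm [3.792e+01 2.087e+01 2.000e-02] rv [-0.    -0.    -0.325] world [668.  68. 330.]
[120 -50 225] cm [37.92 20.87 10.52] rv [-0.    -0.    -0.325] world [668.  68. 225.]
```

Request:
play_rows:
  rows:
    - [255,[37.0,19.5,0],[0,0,-0.325]]
    - [255,[37.0,19.5,0],[0,0,-0.325]]
    - [255,[37.0,19.5,0],[0,0,-0.325]]
    - [255,[37.0,19.5,0],[0,0,-0.325]]
    - [255,[37.0,19.5,0],[0,0,-0.325]]
    - [255,[37.0,19.5,0],[0,0,-0.325]]
    - [255,[37.0,19.5,0],[0,0,-0.325]]
    - [255,[37.0,19.5,0],[0,0,-0.325]]
    - [255,[37.0,19.5,0],[0,0,-0.325]]
    - [255,[37.0,19.5,0],[0,0,-0.325]]
    - [255,[37.0,19.5,0],[0,0,-0.325]]
    - [255,[37.0,19.5,0],[0,0,-0.325]]

```text
clock: 2.1
eef_pos: [655.3, 59.3, 329.0]
tcp_rot: [-3.14, -0.0, 1.778]
contact_force: [-0.2, -0.8, 0.1]
opening: 0.0
```

```bash
python3 - <<'E'
from h import *
print(inster(readout.sense()['eef_pos']))
delta([[120,-50,330],[120,-50,225],[100,-50,225],[90,-50,225]],A+np.pi/2)
p,d=grab_frame('wrist'); cv2.imwrite('pics/w1.png',p[:,:,::-1])
E
```

```text
[105.81521517 -55.91573464 329.02863384]
[120 -50 330] cm [ 0.6   1.42 -0.1 ] rv [-0.002 -0.    -0.002] world [668.  68. 330.]
[120 -50 225] cm [ 0.59  1.43 10.4 ] rv [-0.002 -0.    -0.002] world [668.  68. 225.]
[100 -50 225] cm [ 0.59 -0.57 10.4 ] rv [-0.002 -0.    -0.002] world [648.  64. 225.]
[ 90 -50 225] cm [ 0.58 -1.57 10.41] rv [-0.002 -0.    -0.002] world [639.  62. 225.]
```

View pics/w1.png

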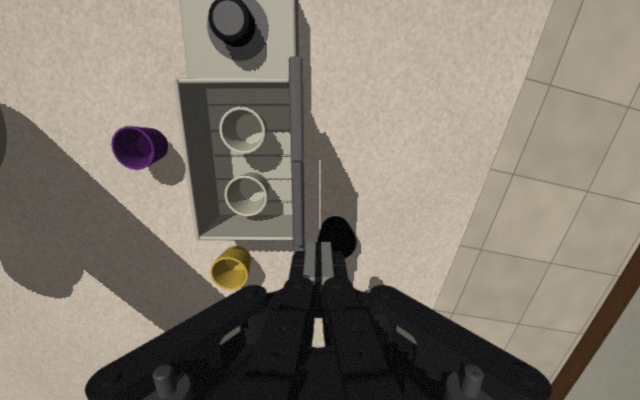

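Request:
play_rows:
  rows:
    - [255,[0.6,1.4,0],[0,0,0]]
    - [255,[0.6,1.4,0],[0,0,0]]
    - [255,[0.6,1.4,3.0],[0,0,0]]
    - [255,[0.6,1.4,6],[0,0,0]]
    - [255,[0.6,1.4,9],[0,0,0]]
    - [255,[0.6,1.4,10.4],[0,0,0]]
    - [255,[0.6,1.4,10.4],[0,0,0]]
    - [255,[0.6,1.4,10.4],[0,0,0]]

```text
clock: 2.82
eef_pos: [666.5, 64.6, 226.2]
tcp_rot: [-3.14, 0.0, 1.774]
contact_force: [-0.2, -0.3, -0.1]
opening: 0.001
```

```bash
python3 - <<'E'
from h import *
s=readout.sense();print(inster(s['eef_pos']),s['contact_force'])
T=[]
for th in [100,92,84,76,68,60,52,44,36,28,20,12,6,2,0,-2]:
    t=np.radians(th); T.append([75-122*np.cos(t)+10*np.sin(t)+14.5,-50,100+122*np.sin(t)+10*np.cos(t)])
delta(T,A+np.pi/2)
E
```

```text
[117.83881407 -53.03270951 226.20208818] [-0.1877087  -0.28487174 -0.06530507]
[121. -50. 218.] cm [0.31 0.27 0.78] rv [-0.001  0.    -0.007] world [668.  68. 218.]
[104. -50. 222.] cm [ 0.29 -1.41  0.46] rv [-0.001  0.    -0.007] world [652.  65. 222.]
[ 87. -50. 222.] cm [ 0.28 -3.12  0.39] rv [-0.001  0.    -0.007] world [635.  61. 222.]
[ 70. -50. 221.] cm [ 0.27 -4.82  0.55] rv [-0.001  0.    -0.007] world [619.  58. 221.]
[ 53. -50. 217.] cm [ 0.26 -6.48  0.94] rv [-0.001  0.    -0.007] world [603.  54. 217.]
[ 37. -50. 211.] cm [ 0.25 -8.07  1.57] rv [-0.001  0.    -0.007] world [587.  51. 211.]
[ 22. -50. 202.] cm [ 0.24 -9.56  2.41] rv [-0.001  0.    -0.007] world [572.  48. 202.]
[  9. -50. 192.] cm [  0.23 -10.91   3.44] rv [-0.001  0.    -0.007] world [559.  45. 192.]
[ -3. -50. 180.] cm [  0.22 -12.11   4.66] rv [-0.001  0.    -0.007] world [547.  42. 180.]
[-14. -50. 166.] cm [  0.22 -13.13   6.03] rv [-0.001  0.    -0.007] world [537.  40. 166.]
[-22. -50. 151.] cm [  0.21 -13.95   7.53] rv [-0.001  0.    -0.007] world [529.  39. 151.]
[-28. -50. 135.] cm [  0.21 -14.55   9.13] rv [-0.001  0.    -0.007] world [523.  37. 135.]
[-31. -50. 123.] cm [  0.21 -14.85  10.37] rv [-0.001  0.    -0.007] world [520.  37. 123.]
[-32. -50. 114.] cm [  0.2  -14.98  11.22] rv [-0.001  0.    -0.007] world [519.  36. 114.]
[-32. -50. 110.] cm [  0.2  -15.02  11.64] rv [-0.001  0.    -0.007] world [519.  36. 110.]
[-33. -50. 106.] cm [  0.2  -15.05  12.07] rv [-0.001  0.    -0.007] world [519.  36. 106.]
```

Request:
play_rows:
  rows:
    - [255,[0.2,-0.6,0.5],[0,0,0]]
    - [255,[0.2,-1.4,0.4],[0,0,0]]
    - [255,[0.2,-2.3,0.4],[0,0,0]]
    - [255,[0.2,-3.1,0.4],[0,0,0]]
    - [255,[0.2,-4.0,0.45],[0,0,0]]
    - [255,[0.2,-4.8,0.55],[0,0,0]]
    - [255,[0.2,-5.7,0.75],[0,0,0]]
    - [255,[0.2,-6.5,0.95],[0,0,0]]
    - [255,[0.2,-7.3,1.25],[0,0,0]]
    - [255,[0.2,-8.1,1.55],[0,0,0]]
    - [255,[0.2,-8.8,2.0],[0,0,0]]
    - [255,[0.2,-9.6,2.4],[0,0,0]]

```text
clock: 3.82
eef_pos: [572.1, 48.2, 201.6]
tcp_rot: [-3.141, -0.0, 1.775]
contact_force: [1.4, 1.0, -0.1]
opening: 0.0
```

```bash
python3 - <<'E'
from h import *
s=readout.sense();print(inster(s['eef_pos']),s['contact_force'])
p,d=grab_frame('side'); cv2.imwrite('pics/s2.png',cv2.resize(p[120:290,230:400],None,fx=3.5,fy=3.5)[:,:,::-1])
E
```

```text
[ 22.10419063 -49.42955018 201.6451748 ] [ 1.37867629  0.98157187 -0.0654482 ]
```

View pics/s2.png

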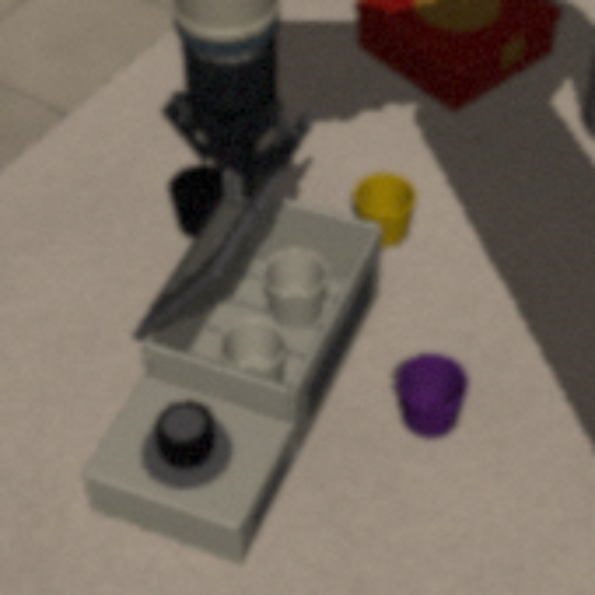

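Request:
play_rows:
  rows:
    - [255,[0,-0.7,0.5],[0,0,0]]
    - [255,[0,-1.35,1.0],[0,0,0]]
    - [255,[0,-2.0,1.6],[0,0,0]]
    - [255,[0,-2.55,2.25],[0,0,0]]
    - [255,[0,-3.1,2.9],[0,0,0]]
    - [255,[0,-3.55,3.6],[0,0,0]]
    - [255,[0,-3.95,4.3],[0,0,0]]
    - [255,[0,-4.35,5.1],[0,0,0]]
    - [255,[0,-4.7,5.9],[0,0,0]]
    - [255,[0,-4.95,6.7],[0,0,0]]
    - [255,[0,-5.15,7.5],[0,0,0]]
    - [255,[0,-5.3,8.2],[0,0,0]]

```text
clock: 4.87
eef_pos: [520.5, 37.6, 119.2]
tcp_rot: [-3.141, -0.0, 1.775]
contact_force: [-0.6, -0.1, 0.6]
opening: -0.001
```

```bash
python3 - <<'E'
from h import *
s=readout.sense();print(inster(s['eef_pos']),s['contact_force'])
E
```

```text
[-30.57143323 -49.13896832 119.22180616] [-0.57227099 -0.07453677  0.58625974]
```

Slow final press.

Request:
play_rows:
  rows:
    - [255,[0,0,0.3],[0,0,0]]
    - [255,[0,0,0.6],[0,0,0]]
    - [255,[0,0,0.8],[0,0,0]]
    - [255,[0,0,0.9],[0,0,0]]
    - [255,[0,0,1.0],[0,0,0]]
    - [255,[0,0,1.1],[0,0,0]]
    - [255,[0,0,1.1],[0,0,0]]

```text
clock: 5.45
eef_pos: [521.3, 37.7, 110.0]
tcp_rot: [3.141, 0.0, 1.775]
contact_force: [-3.1, 0.5, 6.2]
opening: -0.002
```

Request:
play_rows:
  rows:
    - [255,[0,0,0.15],[0,0,0]]
    - [255,[0,0,0.3],[0,0,0]]
    - [255,[0,0,0.3],[0,0,0]]
    - [255,[0,0,0.3],[0,0,0]]

```text
clock: 5.78
eef_pos: [521.5, 37.7, 109.7]
tcp_rot: [3.14, 0.0, 1.775]
contact_force: [-13.7, -0.9, 41.1]
opening: 0.001
```

```bash
python3 - <<'E'
from h import *
s=readout.sense();print(inster(s['eef_pos']),s['contact_force'])
delta([[-30,-50,180],[0,125,180]],A+np.pi/2)
E
```

```text
[-29.59977587 -49.2041799  109.66068766] [-13.73014644  -0.88693656  41.11733354]
[-30 -50 180] cm [-0.08 -0.03 -7.03] rv [ 0.001  0.    -0.005] world [521.  37. 180.]
[  0 125 180] cm [17.44  2.87 -7.03] rv [ 0.001  0.    -0.005] world [514. 214. 180.]
```

Request:
play_rows:
  rows:
    - [255,[0,0,-2],[0,0,0]]
    - [255,[0,0,-5],[0,0,0]]
    - [0,[0,0,-7],[0,0,0]]
    - [0,[4,0.7,-7],[0,0,0]]
    - [0,[8,1.4,-7],[0,0,0]]
    - [0,[12,2,-7],[0,0,0]]
    - [0,[16,2.6,-7],[0,0,0]]
    - [0,[17.4,2.9,-7],[0,0,0]]
    - [0,[17.4,2.9,-7],[0,0,0]]
    - [0,[17.4,2.9,-7],[0,0,0]]

```text
clock: 6.62
eef_pos: [514.1, 214.3, 176.2]
tcp_rot: [3.142, 0.0, 1.777]
contact_force: [0.5, 0.3, -0.7]
opening: 0.999
```

```bash
python3 - <<'E'
from h import *
s=readout.sense();print(inster(s['eef_pos']),s['contact_force'])
delta([[0,125,180],[0,125,72]],A+np.pi/2)
p,d=grab_frame('side'); cs=calibration('side'); P=cloud(cs,d); cv2.imwrite('pics/s3.png',cv2.resize(p[120:290,230:400],None,fx=3.5,fy=3.5)[:,:,::-1])
Q=inster(P.reshape(-1,3)); m=(abs(Q[:,1]+50)<80)&(abs(Q[:,0])<90)&(Q[:,2]>60)&(Q[:,2]<150)
for x in range(-70,80,20):
    M=Q[m&(abs(Q[:,0]-x)<8)]; print(x,np.median(M[:,2]).round(1))
p,d=grab_frame('wrist'); cv2.imwrite('pics/w3.png',p[:,:,::-1])
E
```

```text
[-9.88758755e-02  1.25047944e+02  1.76229438e+02] [ 0.54195092  0.29481825 -0.7007148 ]
[  0 125 180] cm [-0.    0.01 -0.38] rv [ 0.     0.    -0.003] world [514. 214. 180.]
[  0 125  72] cm [-0.000e+00  1.000e-02  1.042e+01] rv [ 0.     0.    -0.003] world [514. 214.  72.]
-70 106.8
-50 109.3
-30 109.5
-10 109.8
10 110.1
30 110.0
50 109.2
70 109.1
```

View pics/s3.png

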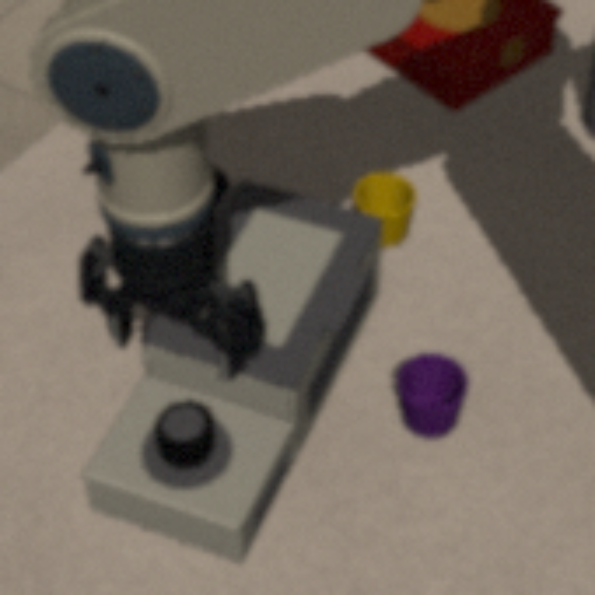

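View pics/w3.png

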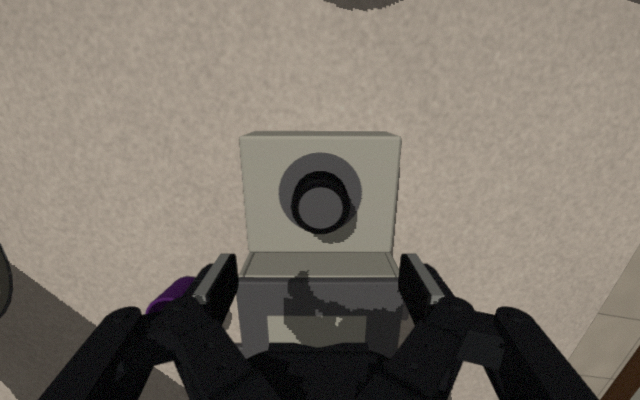

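The lid reads 109–110 mm across its top, so it is shut. The gripper sits centred over the knob, which is at column 320 in the wrist view. Next I'll go down and grasp it.

Request:
play_rows:
  rows:
    - [0,[0,0,2],[0,0,0]]
    - [0,[0,0,4.5],[0,0,0]]
    - [0,[0,0,7],[0,0,0]]
    - [0,[0,0,9],[0,0,0]]
    - [0,[0,0,10.2],[0,0,0]]
    - [0,[0,0,10.7],[0,0,0]]
    - [0,[0,0,10.7],[0,0,0]]
    - [0,[0,0,10.7],[0,0,0]]

```text
clock: 7.38
eef_pos: [514.8, 213.6, 70.0]
tcp_rot: [3.141, -0.0, 1.774]
contact_force: [0.4, -1.0, -0.8]
opening: 0.998
```

Request:
play_rows:
  rows:
    - [255,[0,0,0],[0,0,0]]
    - [255,[0,0,0],[0,0,0]]
    - [255,[0,0,0],[0,0,0]]
    - [255,[0,0,0],[0,0,0]]
    - [255,[0,0,0],[0,0,0]]
    - [255,[0,0,0],[0,0,0]]
    - [255,[0,0,0],[0,0,0]]
    - [255,[0,0,0],[0,0,0]]
  squeeze: 40

```text
clock: 8.05
eef_pos: [515.6, 214.4, 70.7]
tcp_rot: [3.138, -0.0, 1.775]
contact_force: [2.2, -1.5, 5.7]
opening: 0.576
```

```bash
python3 - <<'E'
from h import *
s=readout.sense();print(inster(s['eef_pos']),s['contact_force'],s['opening'],s['clock'])
p,d=grab_frame('side'); cv2.imwrite('pics/s4.png',cv2.resize(p[120:290,230:400],None,fx=3.5,fy=3.5)[:,:,::-1])
E
```

```text
[  1.4226778  124.84243427  70.67527464] [ 2.171527   -1.45991467  5.65093737] 0.5763566228390994 8.05
```

View pics/s4.png

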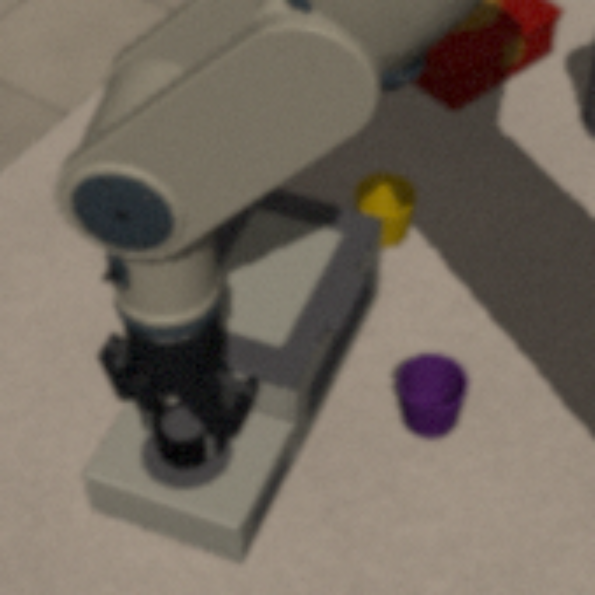

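The opening is 0.576, about 49 mm, which matches the knob's 50 mm diameter. I'll pull up.

Request:
play_rows:
  rows:
    - [255,[0,0,-0.2],[0,0,0]]
    - [255,[0,0,-0.4],[0,0,0]]
    - [255,[0,0,-0.6],[0,0,0]]
    - [255,[0,0,-0.8],[0,0,0]]
    - [255,[0,0,-1.0],[0,0,0]]
    - [255,[0,0,-1.2],[0,0,0]]
    - [255,[0,0,-1.4],[0,0,0]]
    - [255,[0,0,-1.6],[0,0,0]]
    - [255,[0,0,-1.8],[0,0,0]]
    - [255,[0,0,-2.0],[0,0,0]]
    - [255,[0,0,-2.1],[0,0,0]]
    - [255,[0,0,-2.1],[0,0,0]]

```text
clock: 9.1
eef_pos: [515.6, 214.4, 91.5]
tcp_rot: [3.138, -0.0, 1.775]
contact_force: [6.3, -0.8, 4.5]
opening: 0.577
```

Request:
play_rows:
  rows:
    - [0,[0,0,0],[0,0,0]]
    - [0,[0,0,0],[0,0,0]]
    - [0,[0,0,0],[0,0,0]]
    - [0,[0,0,0],[0,0,0]]
    - [0,[0,0,0],[0,0,0]]
    - [0,[0,0,0],[0,0,0]]
    - [0,[0,0,-2],[0,0,0]]
    - [0,[0,0,-4],[0,0,0]]
    - [0,[0,0,-6],[0,0,0]]
    - [0,[0,0,-8],[0,0,0]]
    - [0,[0,0,-10],[0,0,0]]
    - [0,[0,0,-10],[0,0,0]]

```text
clock: 10.1
eef_pos: [516.0, 214.7, 194.0]
tcp_rot: [3.136, -0.001, 1.775]
contact_force: [0.9, 0.4, -0.1]
opening: 0.995
```

```bash
python3 - <<'E'
from h import *
s=readout.sense();print(inster(s['eef_pos']),s['contact_force'],s['opening'],s['clock'])
for n in('side','top','wrist'):
    c=calibration(n);p,d=grab_frame(n); cv2.imwrite(f'pics/{n}5.png',(cv2.resize(p[120:290,230:400],None,fx=3.5,fy=3.5) if n!='wrist' else p)[:,:,::-1])
    Q=inster(cloud(c,d).reshape(-1,3)); M=Q[(np.hypot(Q[:,0],Q[:,1]-125)<20)&(Q[:,2]>80)&(Q[:,2]<140)]
    if len(M): print(n,len(M),np.percentile(M[:,2],[10,50,90]).round(1),M.mean(0).round(1))
E
```

```text
[  1.88773473 125.06886454 194.01905435] [ 0.88558992  0.38681682 -0.07467631] 0.9951123128983996 10.1
side 123 [119.3 122.  124.4] [ -0.5 126.  122. ]
wrist 1812 [121.6 122.6 123.4] [ -0.  125.6 122.5]
```

View pics/wrist5.png

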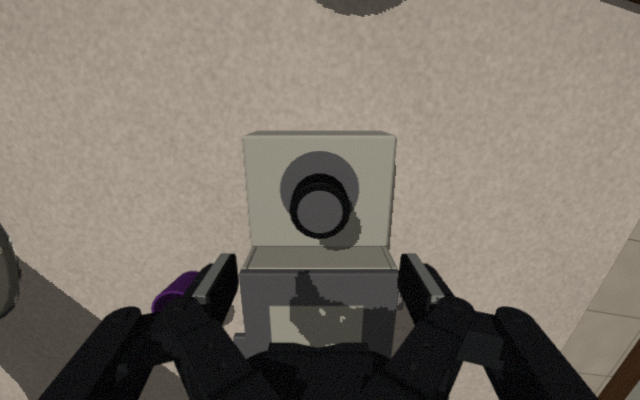

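The knob top is at 122 mm, so it is on. I'll wait while shutting the fingers.

Request:
play_rows:
  rows:
    - [255,[0,-0.2,0],[0,0,0]]
    - [255,[0,-0.2,0],[0,0,0]]
    - [255,[0,-0.2,0],[0,0,0]]
    - [255,[0,-0.2,0],[0,0,0]]
    - [255,[0,-0.2,0],[0,0,0]]
    - [255,[0,-0.2,0],[0,0,0]]
    - [255,[0,-0.2,0],[0,0,0]]
    - [255,[0,-0.2,0],[0,0,0]]
    - [255,[0,-0.2,2],[0,0,0]]
    - [255,[0,-0.2,4],[0,0,0]]
    - [255,[0,-0.2,5.2],[0,0,0]]
    - [255,[0,-0.2,5.2],[0,0,0]]

```text
clock: 11.25
eef_pos: [510.6, 212.8, 135.8]
tcp_rot: [-3.137, 0.001, 1.775]
contact_force: [-0.6, -0.5, 0.2]
opening: 0.002
```

Request:
play_rows:
  rows:
    - [255,[0,0,0],[0,0,0]]
    - [255,[0,0,0],[0,0,0]]
    - [255,[0,0,0],[0,0,0]]

```text
clock: 11.5
eef_pos: [512.9, 213.8, 139.3]
tcp_rot: [3.14, -0.0, 1.775]
contact_force: [0.0, 0.2, 0.1]
opening: 0.003
```

Request:
play_rows:
  rows:
    - [255,[0,0,0.5],[0,0,0]]
    - [255,[0,0,1.0],[0,0,0]]
    - [255,[0,0,1.4],[0,0,0]]
    - [255,[0,0,1.8],[0,0,0]]
    - [255,[0,0,2.1],[0,0,0]]
    - [255,[0,0,2.4],[0,0,0]]
    - [255,[0,0,2.7],[0,0,0]]
    - [255,[0,0,3.0],[0,0,0]]
    - [255,[0,0,3.3],[0,0,0]]
    - [255,[0,0,3.6],[0,0,0]]
    - [255,[0,0,3.8],[0,0,0]]
    - [255,[0,0,3.8],[0,0,0]]

```text
clock: 12.5
eef_pos: [512.2, 213.5, 100.1]
tcp_rot: [-3.141, 0.0, 1.775]
contact_force: [-0.1, 0.2, 0.4]
opening: 0.003
```

Request:
play_rows:
  rows:
    - [255,[0,0,0.1],[0,0,0]]
    - [255,[0,0,0.1],[0,0,0]]
    - [255,[0,0,-3],[0,0,0]]
    - [255,[0,0,-7],[0,0,0]]
    - [255,[0,0,-11],[0,0,0]]
    - [255,[0,0,-15],[0,0,0]]
    - [255,[0,0,-15],[0,0,0]]
    - [255,[0,0,-15],[0,0,0]]

```text
clock: 13.17
eef_pos: [513.7, 214.1, 252.9]
tcp_rot: [3.136, -0.001, 1.775]
contact_force: [-0.5, -0.5, -0.3]
opening: 0.001
```

```bash
python3 - <<'E'
from h import *
for n in('side','wrist'):
    c=calibration(n);p,d=grab_frame(n); cv2.imwrite(f'pics/{n}6.png',p[:,:,::-1])
    Q=inster(cloud(c,d).reshape(-1,3)); M=Q[(np.hypot(Q[:,0],Q[:,1]-125)<20)&(Q[:,2]>80)&(Q[:,2]<140)]
    if len(M): print(n,len(M),np.percentile(M[:,2],[10,50,90]).round(1),M.mean(0).round(1))
    m=(abs(Q[:,1]+50)<80)&(Q[:,2]>60)&(Q[:,2]<150)
    for x in (-65,-30,30,65):
        M=Q[m&(abs(Q[:,0]-x)<8)]
        if len(M): print(x,np.median(M[:,2]).round(1))
E
```

```text
side 113 [ 96.8  99.3 101.7] [ -0.8 125.3  99.3]
-65 107.7
-30 109.6
30 109.8
65 109.0
wrist 1043 [ 99.5 100.5 101.4] [  0.  125.5 100.5]
-65 109.8
-30 110.1
30 110.6
65 109.9
```

View pics/side6.png

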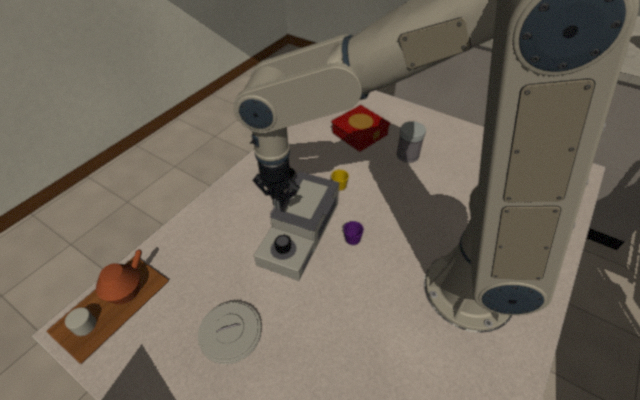

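View pics/wrist6.png

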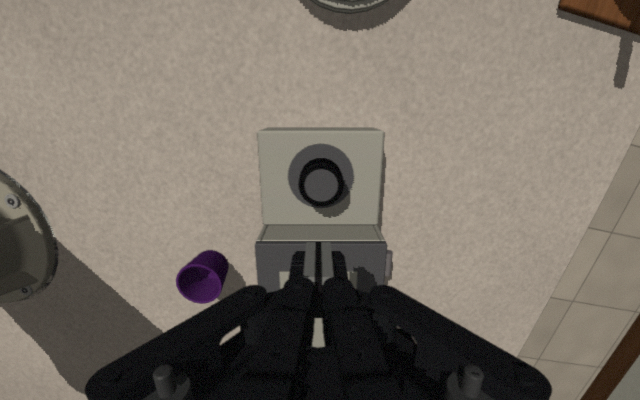

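The knob top is at 100 mm (home) and the lid is flat at 110 mm. In the side view the tin (360,127), canister (411,140), lantern (230,330) and the yellow and purple cups are where they started. The arm is clear, so I'm handing in.

```bash
python3 -c "
from rig import r
print(r.sign_off())"
```

```text
the job is handed in; nothing more can be done
None
```

The steriliser lid is shut, the knob was pulled on and then pushed home again, and I handed the job in at about 13.3 s of the 48 s allowed.

- **Lid:** I swung it shut with the closed fingertips and pressed it down. The last camera check read 109–110 mm across its top, which is flat shut. My final press peaked at a wrist force of about 41–43 N. It came through the fingertips, not the gripper body, and is well under the 120 N wrist limit.
- **Knob on:** I gripped it, pulled it up about 21 mm and let go. Two cameras then read its top at 122 mm, which is the on position. I left it untouched for roughly 2.2 s.
- **Knob off:** I pushed it down with the closed fingertips. The last checks read its top at 99–100 mm, which is fully home.
- **Other things on the shelf:** in the last side view the tin, canister, lantern and the yellow and purple cups are where they started. I saw the black cup still standing midway through closing the lid, but did not check it again afterwards.
- **Cups inside:** they cannot be seen under the shut lid. They stood upright in the last view before it closed, and nothing touched them.

No checks failed or disagreed.

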